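Swap candlesticks on the spraying wheel and plug the socket

TASK

Change over the work on the banding wheel for glaze spraying: put the low candlestick that stands on the wheel back in the free place on the ware board, and set the tall candlestick upright in the middle of the wheel with its candle socket plugged, fully home, by the wooden stopper from the rack whose stem fits it (the middle-sized of the three). The ware is brittle, so set it down and plug it gently. Leave every other pot, stopper, bottle and jar where it is.

Things in the scene. Friction and masses are not known exactly. Their poses are not given: they have to be found in the camera images.
- stick_grip (a point): Tall loose candlestick of pinkish bisque on the ware board, 90 mm high, about 0.26 kg, the tallest of three: a saucer 110 mm across, 16 mm high, with a round tube 32 mm in outside diameter rising from its middle, the candle socket in its top. This point: on the tube's axis, 65 mm above the foot's underside, 25 mm below the rim, a good height to grip. z up; its ring handle stands on the +x side.
- stick_mouth (a point): Centre of the tall candlestick's socket mouth, on the axis at the rim, 90 mm above the foot's underside. The socket is a round straight bore 20 mm in diameter, 55 mm deep, open at the top. z points up out of it. The ring handle (a 9 mm bar) lies in the plane of the axis and +x, reaches 46 mm out from the axis and spans 31 to 69 mm above the foot's underside: no room for a finger there.
- stick_foot (a point): The centre of the underside of the tall candlestick's foot (a flat disc 60 mm across). z is up along the tube.
- board: The ware board: a fixed plywood square 270 x 270 mm, 15 mm thick, with three pots on it and a free place for a fourth, one in each quarter, their axes about 65 mm from its centre lines (130 mm from pot to pot). Origin at the centre of its underside on the bench, x and y along its edges.
- free_place: The free place on the ware board, in the quarter with no pot: a faint pale dust ring 62 mm across on the wood, left by a pot's foot. Origin at its centre, on the board's top face 15 mm above the bench.
- low_wheel_grip (a point): The low loose candlestick that stands on the banding wheel, bisque, 52 mm high, about 0.24 kg: saucer 110 mm across and 16 mm high, tube 42 mm in outside diameter, socket 29 mm across. Its ring handle (9 mm bar) is on the +x side, reaches 47 mm out from the axis and spans 15 to 49 mm above the foot. This point: on the axis, 40 mm above the foot's underside, a good height to grip the tube; z up.
- low_wheel_foot (a point): The centre of the underside of that low candlestick's foot (a flat disc 60 mm across). z up.
- low_board: Another low candlestick like the one on the wheel, standing on the ware board. Its ring handle is on its +x side. Bystander. Origin at the centre of its underside.
- mug: A bisque mug on the ware board, 68 mm across and 85 mm high, its handle on its +y side out to 71 mm from its axis, 14 to 75 mm up. Bystander. Origin at the centre of its underside.
- wheel_head: The round head of the banding wheel: a flat steel disc 200 mm across and 12 mm thick with fine concentric grooves, its top 60 mm above the bench, on a fixed dark iron foot. It turns freely about its upright axis. Origin at the centre of its top face, z up.
- rack: The stopper rack: a fixed wooden plank 240 x 72 mm on two end legs, its top 75 mm above the bench, with three 30 mm round holes in a row along its x axis, 78 mm apart, in each of which a wooden stopper hangs by its flange. Origin at the centre of its footprint on the bench, z up.
- stopper_mid_grip (a point): Middle-sized stopper, turned beech, 0.05 kg, 106 mm long, hanging upright in the rack: round stem 17 mm in diameter, 50 mm long, tapered tip; flange 45 mm across, 8 mm thick; above it a straight round handle 24 mm in diameter, 48 mm tall. The three stoppers' handles are alike, flanges and stems differ. This point: centre of the handle, 32 mm above the flange's underside; z up, the stem points to -z.
- stopper_mid_shoulder (a point): The centre of the underside of the middle-sized stopper's flange, where it meets the rim when the stopper is fully home. z is up along the handle.
- stopper_mid_tip (a point): The middle of the stem's lower end of the middle-sized stopper, 50 mm below the flange's underside and 82 mm below the centre of the handle. The tip is 8.5 mm across and widens to 17 mm over the last 9 mm.
- stopper_thin_grip (a point): The thin stopper in the rack: stem 10 mm (45 mm long), flange 35 mm across, the same handle; too slack for the socket. Bystander. This point is the centre of its handle, 32 mm above the flange's underside.
- stopper_thick_grip (a point): The thick stopper in the rack: stem 26 mm (54 mm long), flange 57 mm across, the same handle; too big for the socket. Bystander. This point is the centre of its handle, 32 mm above the flange's underside.
- bottle: A white squeeze bottle of glaze, 67 mm across and 200 mm high to its grey nozzle's tip. Bystander. Origin at the centre of its underside.
- jar: A cream glaze jar with a grey lid, 81 mm across and 105 mm high. Bystander. Origin at the centre of its underside.

How it is judged (in metres and radians):
At the end, for the whole second after the job is handed in: Low candlestick upright on the board within 30 mm of the free place's centre; tall one upright on the wheel head within 20 mm of its centre, the middle-sized stopper in its socket, in line (6 degrees), flange on the rim. Upright 3.5 degrees, heights 4 mm; all released and at rest (horizontal distance between low_wheel_foot and free_place below 0.03 m and z of low_wheel_foot in the frame of free_place between -0.004 and 0.004 m and angle between each of low_wheel_foot, stick_foot's own z axis and vertical below 0.06 rad and linear speed of each of low_wheel, stick, stopper_mid below 0.02 m/s and horizontal distance between stick_foot and wheel_head below 0.02 m and z of stick_foot in the frame of wheel_head between -0.004 and 0.004 m and z of stopper_mid_shoulder in the frame of stick_mouth between -0.004 and 0.004 m and distance between stopper_mid_shoulder and stick_mouth below 0.006 m and angle between the z axis of stopper_mid_shoulder and the z axis of stick_mouth, either way round below 0.1 rad); the robot touches nothing.
It fails at once if another pot, the bottle or the jar is shifted by more than 20 mm or tipped (distance of any of low_board, mug, bottle, jar from where it was at the start of the episode above 0.02 m or angle between any of low_board, mug, bottle, jar's own z axis and vertical above 0.25 rad).
It fails at once if another stopper is shifted by more than 20 mm (distance of any of stopper_thin_grip, stopper_thick_grip from where it was at the start of the episode above 0.02 m).
It fails at once if a candlestick is tipped over (more than 35 degrees) (angle between any of stick_foot, low_wheel_foot's own z axis and vertical above 0.6 rad).
It fails at once if a candlestick is dropped or banged down (moving faster than 0.35 m/s within 25 mm of the wheel's or the board's top) ((linear speed of stick above 0.35 m/s and horizontal distance between stick_foot and wheel_head below 0.1 m and z of stick_foot in the frame of wheel_head below 0.025 m) or (linear speed of low_wheel above 0.35 m/s and horizontal distance between low_wheel_foot and free_place below 0.06 m and z of low_wheel_foot in the frame of free_place below 0.025 m)).
It fails at once if the stopper is rammed against the candlestick (more than 80 N) (contact force between stopper_mid and stick above 80 N).
It also fails if it takes over 72 s, if anything falls off the work surface, if the arm or the gripper's body presses on something with over 40 N, if the wrist force passes 120 N, or if a joint passes its speed limit or range.

ROBOT

A 6-joint arm with a two-finger parallel gripper is mounted at the origin on the work surface. World frame = base frame: x ahead of the robot, y to its left, z up, the work surface at z = 0. Lengths are in m, angles in degrees, forces in N, time in s.
With the tool pointing down it reaches from about 0.275 to 0.775 m from the base axis. Payload 14.6 kg.
Tool frame: the origin (TCP) lies at the very end of the fingers, on their centre line; the grasp point (between the pads) lies 19 mm behind it (hold_point_z is the distance from the TCP to the grasp point, in m); z points along the fingers, y is the direction in which the jaws open and shut (so a half turn about z gives the same grasp; the last joint's range is limited). The gripper opens to 85 mm and grips with 20 to 120 N. Pads are 22 mm wide; open, the fingers measure 114 mm over their backs; the gripper's body (76 mm by 85 mm) begins 54 mm behind the grasp point. The pads swing forward as they close: fully open they stand 13 mm farther back than shut.
Start: joints at [56.878, 15.075, -2.767, 72.158, 0, 81.102], TCP at [0.215, 0.479, 0.231] pointing down, gripper open.
Joint ranges: [-151.79, 151.79], [-50.71, 97.33], [-67.44, 78.34], [-121.81, 120.89], [-77.56, 73.72], [-180, 180]. Speed limits (degrees/s): [108.29, 108.29, 147.25, 159.86, 180, 180].

INTERFACE

Orientations are given as [roll, pitch, yaw] about the fixed x, y, z axes, in that order (R = Rz(yaw) Ry(pitch) Rx(roll)).
In Python, from cell import * gives the robot as it stands. Calls block until the motion is done:
- goto(position, orientation): joint-space move of the TCP to a pose.
- line_to(position, attitude=None, v=0.15): straight line of the TCP; attitude=None keeps the orientation; v is the mean speed in m/s.
- set_joints(angles): joint-space move.
- set_gripper(opening, grip_force=None): opening from 0.0 (shut) to 1.0 (fully open); grip_force is the grip in N (None keeps the last); returns when the fingers have stopped.
- sleep(seconds).
- solve_ik(position, orientation): joint angles nearest the present ones, or None.
- get_state(): the state.
- camera(name): name is "scene" or "side" or "wrist"; returns a dict with "color" (384x512x3 uint8, red, green, blue), "z_map" (384x512 float32, m along the optical axis (not along the pixel's ray), 0 where there is no reading), "fx", "fy", "cx", "cy" (pixels), "camera_from_world" (4x4, takes a point from world to camera coordinates); the wrist camera has in their place "T_tool_cam" (4x4, takes a point from camera to tool coordinates, whose origin is the TCP and whose axes are the flange's). Camera axes: x right, y up, looking along -z (the intrinsics and any distortion apply to the point x, -y, -z); pixel columns grow to the right and rows downward; lengths in m; the calibration is good to about 2 mm. The wrist camera is an equidistant fisheye: a pixel r from the principal point sees the ray r / f radians off the axis. A picture is of the moment at which its call begins: read the wrist's pose just before it.
A pose or a line that the arm cannot do raises IKError and nothing moves.
- finish_job(): hands the job in, once; it reports no verdict.
The state is a dict: "time": time; "joint_positions": joint angles; "joint_velocities": joint speeds; "tau": joint torques, N m; "tool_pos": TCP position; "orientation": TCP orientation; "wrist_force": force on the tool from outside, world axes, zero at the start; "ft_torque": the same for the moment, N m; "finger_gap": opening from 0.0 (shut) to 1.0 (fully open).
Only numpy, scipy, OpenCV 4.12 (cv2) and the standard library are available. Lean on these libraries where they do the work, as an engineer would, in place of code of your own. Each camera call takes 0.05 s, during which the arm holds its last target.

## Working session

There is one attempt and no reset: what is moved stays moved. The work goes in short steps, each a Python script; the robot and the scene stay as the last script left them, time stands still between calls to the robot, and variables do not carry over. Pictures are saved under pics/ and viewed, and the job is handed in when it is done.

```bash
ls; mkdir -p pics
python3 - <<'E'
from cell import *
import cv2,pickle
print(get_state())
for n in ["scene","side","wrist"]:
    c=camera(n); pickle.dump(c,open(f"{n}0.pkl","wb"))
    cv2.imwrite(f"pics/{n}0.png",cv2.cvtColor(c["color"],cv2.COLOR_RGB2BGR))
    print(n,{k:v for k,v in c.items() if k not in("color","z_map")},(c["z_map"]>0).mean())
E
```

```text
pics
{'time': 0.0, 'joint_positions': array([ 5.68773648e+01,  1.50974921e+01, -2.80296544e+00,  7.21565467e+01,
        1.52095075e-03,  8.11013160e+01]), 'joint_velocities': array([-0.0256248 , -0.02727408,  0.12428636,  0.04633659,  0.05587344,
        0.04636649]), 'tau': array([ 2.11833896e-03, -6.37617302e+01,  3.84559035e+01,  1.40287337e-02,
       -7.18958017e-05, -3.58806813e-05]), 'tool_pos': array([0.21527198, 0.47855557, 0.23084234]), 'orientation': array([-1.79943917e+02, -1.03204994e-02,  1.55776043e+02]), 'wrist_force': array([ 0.33199785,  0.10793798, -0.6030188 ]), 'ft_torque': array([-0.01996594, -0.05950974,  0.06172808]), 'finger_gap': 0.9939441649200362}
scene {'fx': 349.49589795597984, 'fy': 349.49589795597984, 'cx': 253.83878682200154, 'cy': 190.24875712077127, 'camera_from_world': array([[-0.6882295 ,  0.72546535,  0.00633945,  0.41116634],
       [-0.56805738, -0.54429501,  0.61729552,  0.26648861],
       [ 0.45127704,  0.42123981,  0.78670583, -1.30714907],
       [ 0.        ,  0.        ,  0.        ,  1.        ]])} 0.9958699544270834
side {'fx': 371.88512868419195, 'fy': 371.88512868419195, 'cx': 253.72252096861058, 'cy': 189.01545214866437, 'camera_from_world': array([[-0.98700336, -0.1605587 , -0.00672773,  0.56872666],
       [ 0.0989425 , -0.64015282,  0.76184956, -0.12471417],
       [-0.12662835,  0.75128242,  0.64771907, -1.0733597 ],
       [ 0.        ,  0.        ,  0.        ,  1.        ]])} 0.99609375
wrist {'fx': 297.3186396354542, 'fy': 297.3186396354542, 'cx': 257.1130912972495, 'cy': 191.91433173282692, 'T_tool_cam': array([[-6.55747038e-04,  9.65644861e-01,  2.59864527e-01,
         6.56341189e-02],
       [ 9.99999784e-01,  6.44772699e-04,  1.27472009e-04,
        -1.04969960e-03],
       [-4.44608624e-05,  2.59864555e-01, -9.65645075e-01,
        -1.43161564e-01],
       [ 0.00000000e+00,  0.00000000e+00,  0.00000000e+00,
         1.00000000e+00]])} 0.97760009765625
```

View pics/scene0.png

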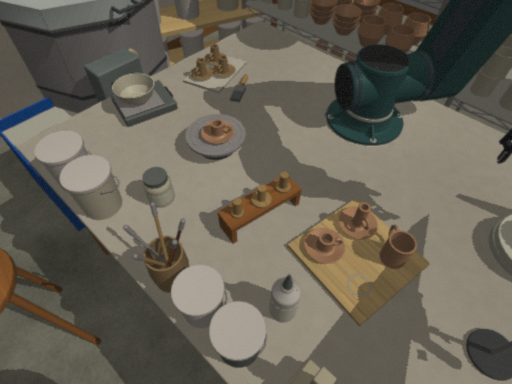

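View pics/side0.png

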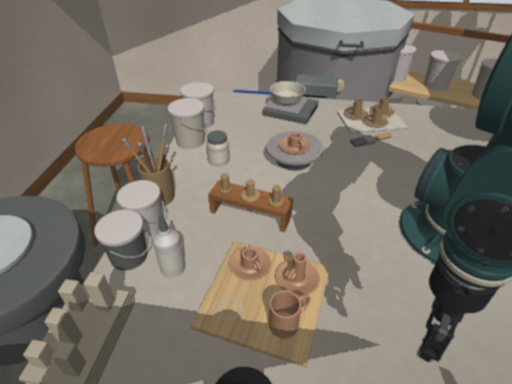

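View pics/wrist0.png

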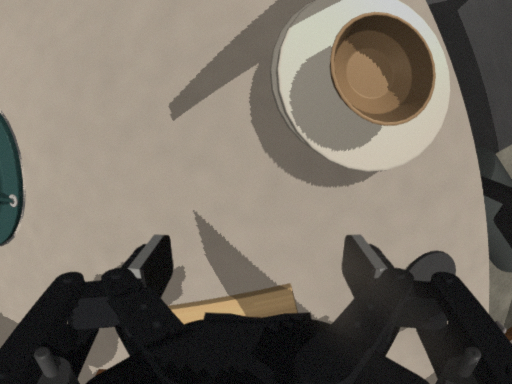

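```bash
cat > h.py <<'E'
import numpy as np,pickle,cv2
def world(c,Twc=None):
    z=c["z_map"];v,u=np.mgrid[:z.shape[0],:z.shape[1]]
    x=(u-c["cx"])/c["fx"]*z;y=(v-c["cy"])/c["fy"]*z
    P=np.stack([x,-y,-z,np.ones_like(z)],-1)
    M=np.linalg.inv(c["camera_from_world"])
    return (P@M.T)[...,:3]
def ray(c,u,v):
    M=np.linalg.inv(c["camera_from_world"]); d=np.array([(u-c["cx"])/c["fx"],-(v-c["cy"])/c["fy"],-1.])
    return M[:3,3],M[:3,:3]@d
def onplane(c,u,v,h):
    o,d=ray(c,u,v); return o+d*(h-o[2])/d[2]
def circ(p):
    A=np.c_[2*p,np.ones(len(p))];b=(p**2).sum(1);s=np.linalg.lstsq(A,b,rcond=None)[0]
    return s[:2],np.sqrt(s[2]+s[:2]@s[:2])
E
python3 - <<'E'
from h import *
for n,box in [("scene",(170,100,450,320)),("side",(190,110,350,370))]:
    c=pickle.load(open(n+"0.pkl","rb"));W=world(c)
    x0,y0,x1,y1=box
    cv2.imwrite(f"pics/{n}_crop.png",cv2.resize(cv2.cvtColor(c["color"][y0:y1,x0:x1],cv2.COLOR_RGB2BGR),None,fx=2.6 if n=="scene" else 2.2,fy=2.6 if n=="scene" else 2.2,interpolation=cv2.INTER_CUBIC))
    pts={"scene":dict(wheelstick=(216,128),jar=(156,180),st1=(238,202),st2=(262,188),st3=(284,177),low=(326,234),tall=(364,208),mug=(400,243),bottle=(288,280),rackA=(230,225),bench=(300,330)),
     "side":dict(wheelstick=(295,137),st1=(225,178),st2=(250,182),st3=(277,187),low=(249,252),tall=(299,258),mug=(285,298),bench=(330,200))}[n]
    for k,(u,v) in pts.items(): print(n,k,W[v,u].round(3))
    # top-down height map, 2 mm cells
    for lo,hi in [(0.01,0.3)]:
        P=W.reshape(-1,3);C=c["color"].reshape(-1,3);m=(P[:,2]>0.008)&(P[:,2]<0.3)&(P[:,0]>-.1)&(P[:,0]<.9)&(P[:,1]>-.5)&(P[:,1]<.7)
        img=np.zeros((600,500,3),np.uint8)
        i=((P[m,0]+.1)*500).astype(int);j=((.7-P[m,1])*500).astype(int)
        o=np.argsort(P[m,2]);j=np.clip(j,0,599);i=np.clip(i,0,499)
        img[j[o],i[o]]=C[m][o][:,::-1]
        cv2.imwrite(f"pics/{n}_top.png",img)
E
```

```text
scene wheelstick [ 0.493 -0.266  0.108]
scene jar [ 0.753 -0.233  0.103]
scene st1 [0.661 0.003 0.13 ]
scene st2 [0.584 0.017 0.13 ]
scene st3 [0.515 0.034 0.131]
scene low [0.54  0.209 0.061]
scene tall [0.417 0.241 0.086]
scene mug [0.419 0.364 0.049]
scene bottle [0.758 0.247 0.186]
scene rackA [0.702 0.012 0.075]
scene bench [ 0.761  0.307 -0.   ]
side wheelstick [ 0.478 -0.292  0.093]
side st1 [0.657 0.011 0.129]
side st2 [0.583 0.019 0.13 ]
side st3 [0.505 0.03  0.131]
side low [0.555 0.206 0.052]
side tall [0.427 0.235 0.089]
side mug [0.45  0.344 0.078]
side bench [ 0.344 -0.091 -0.003]
```

View pics/scene_crop.png

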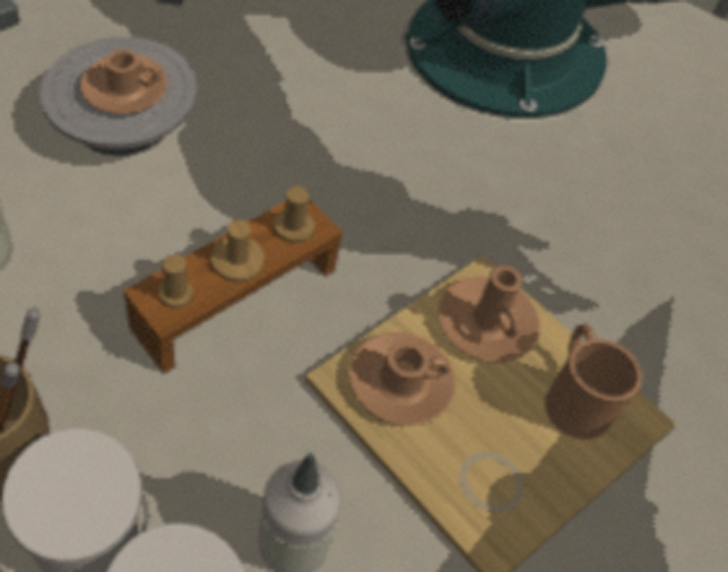

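View pics/side_crop.png

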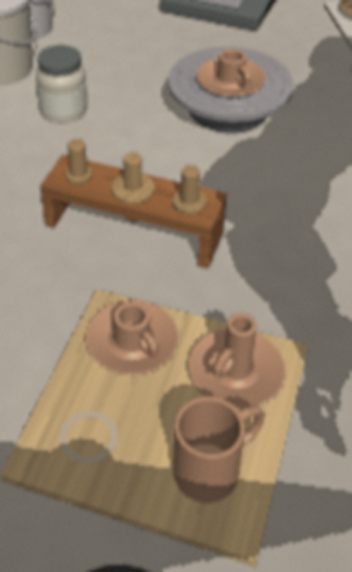

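View pics/scene_top.png

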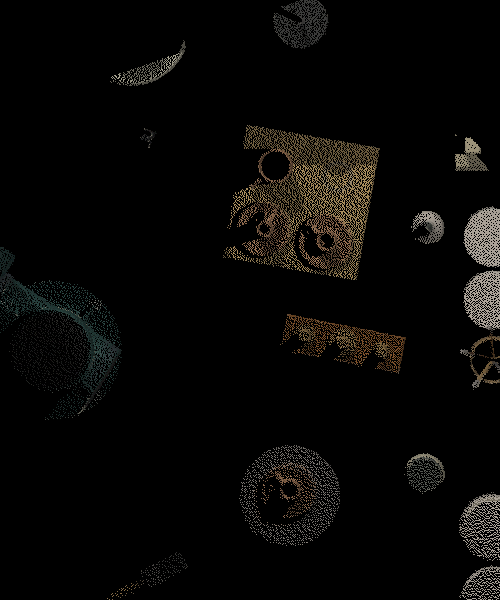

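Run:
```python
from h import *
g={"tall":(0.425,0.238,.105),"lowb":(.55,.213,.067),"lowW":(.48,-.285,.112),"s_mid":(.51,.032,.131),"s_thick":(.584,.018,.131),"s_thin":(.66,.005,.131)}
for n in ["scene","side"]:
    c=pickle.load(open(n+"0.pkl","rb"));P=world(c).reshape(-1,3)
    fl=P[(abs(P[:,2])<.02)&(P[:,0]>.3)&(P[:,0]<.7)&(P[:,1]<.12)&(P[:,1]>-.15)]
    print(n,"bench z med",np.median(fl[:,2]))
    for k,(x,y,zt) in g.items():
        d=np.hypot(P[:,0]-x,P[:,1]-y)
        m=(d<.04)&(abs(P[:,2]-zt)<.006); q=P[m]
        if len(q)>5:
            cc,r=circ(q[:,:2]); print(n,k,"top",len(q),q[:,2].max().round(4),"circ",cc.round(4),round(r,4),"bbox c",((q.max(0)+q.min(0))/2).round(4),np.ptp(q,axis=0).round(3))
    m=(abs(P[:,2]-.06)<.006)&(np.hypot(P[:,0]-.48,P[:,1]+.285)<.14);q=P[m]
    h=cv2.convexHull((q[:,:2]).astype(np.float32))[:,0]
    print("wheel",len(q),np.median(q[:,2]),cv2.minEnclosingCircle(h.astype(np.float32)),circ(h))
    m=(abs(P[:,2]-.015)<.005)&(np.hypot(P[:,0]-.5,P[:,1]-.29)<.22);q=P[m]
    print("board",len(q),np.median(q[:,2]),cv2.minAreaRect(q[:,:2].astype(np.float32)))
    m=(abs(P[:,2]-.075)<.005)&(np.hypot(P[:,0]-.584,P[:,1]-.018)<.15);q=P[m]
    print("rack",len(q),np.median(q[:,2]),cv2.minAreaRect(q[:,:2].astype(np.float32)))
    # handles
    for k,b,lo,hi,r0,r1 in [("tall",.015,.035,.065,.022,.05),("lowb",.015,.022,.049,.026,.05),("lowW",.06,.022,.049,.026,.05)]:
        x,y,_=g[k];d=np.hypot(P[:,0]-x,P[:,1]-y);m=(d>r0)&(d<r1)&(P[:,2]>b+lo)&(P[:,2]<b+hi);q=P[m]
        if len(q): 
            v=np.median(q[:,:2],0)-[x,y];print("handle",k,len(q),v.round(3),np.degrees(np.arctan2(v[1],v[0])).round(1))
    x,y=.435,.365;m=(np.hypot(P[:,0]-x,P[:,1]-y)<.1)&(abs(P[:,2]-.098)<.006);q=P[m]
    if len(q):print("mug",len(q),circ(q[:,:2]))
```

```text
scene bench z med -0.0005739064419716389
scene tall top 74 0.1068 circ [0.4291 0.242 ] 0.0133 bbox c [0.4287 0.2421 0.1029] [0.031 0.031 0.008]
scene lowb top 120 0.0687 circ [0.5513 0.2203] 0.019 bbox c [0.5493 0.2215 0.0649] [0.048 0.046 0.008]
scene lowW top 77 0.1149 circ [ 0.4773 -0.2772] 0.0194 bbox c [ 0.4784 -0.2769  0.1106] [0.044 0.051 0.009]
scene s_mid top 54 0.1337 circ [0.5094 0.0291] 0.0089 bbox c [0.5101 0.0294 0.1296] [0.023 0.022 0.008]
scene s_thick top 57 0.1346 circ [0.5868 0.0147] 0.0089 bbox c [0.5867 0.0144 0.1306] [0.022 0.023 0.008]
scene s_thin top 60 0.135 circ [ 0.6635 -0.0016] 0.0088 bbox c [ 0.6633 -0.0018  0.1306] [0.023 0.024 0.009]
wheel 1386 0.059359987730032704 ((0.47854772210121155, -0.2925299108028412), 0.10216857492923737) (array([ 0.47981163, -0.29156929]), np.float64(0.10012497967583926))
board 6094 0.014294986216204342 ((0.5025514364242554, 0.2946656346321106), (0.2703874707221985, 0.2720767855644226), 79.923828125)
rack 1199 0.07446060312805403 ((0.5854105353355408, 0.01227649301290512), (0.07524078339338303, 0.24245312809944153), 78.4381637
[... 771 characters left out ...]
14 circ [0.6612 0.003 ] 0.009 bbox c [0.6608 0.0042 0.1283] [0.021 0.023 0.006]
wheel 985 0.05771064356908573 ((0.47839123010635376, -0.2865518033504486), 0.10266869515180588) (array([ 0.478098  , -0.28609714]), np.float64(0.10026300126232957))
board 7194 0.013884521121489135 ((0.49411851167678833, 0.253616064786911), (0.3635261058807373, 0.2702012062072754), 80.04059600830078)
rack 979 0.07340357269490805 ((0.5853954553604126, 0.01615826040506363), (0.07779520004987717, 0.2409278005361557), 79.12828063964844)
handle tall 104 [0.011 0.026] 66.0
handle lowb 140 [-0.006  0.028] 102.9
handle lowW 69 [-0.009  0.028] 107.5
mug 254 (array([0.44874849, 0.37281509]), np.float64(0.03150521135053834))
```

```bash
cat >> h.py <<'E'
def Rt(rpy):
    from scipy.spatial.transform import Rotation as R
    return R.from_euler('xyz',rpy,degrees=True).as_matrix()
def wcam(c,s):
    """wrist rays -> (M world_from_cam, ray dir map in world)"""
    T=np.eye(4);T[:3,:3]=Rt(s["orientation"]);T[:3,3]=s["tool_pos"]
    return T@c["T_tool_cam"]
def wpix(c,M,u,v,h):
    x=(np.asarray(u,float)-c["cx"])/c["fx"];y=(np.asarray(v,float)-c["cy"])/c["fy"]
    th=np.hypot(x,y)+1e-12; d=np.stack([x/th*np.sin(th),-y/th*np.sin(th),-np.cos(th)],-1)@M[:3,:3].T
    o=M[:3,3]; return o+d*((h-o[2])/d[...,2])[...,None]
def wworld(c,M):
    z=c["z_map"];v,u=np.mgrid[:z.shape[0],:z.shape[1]]
    x=(u-c["cx"])/c["fx"];y=(v-c["cy"])/c["fy"];th=np.hypot(x,y)+1e-12
    d=np.stack([x/th*np.sin(th),-y/th*np.sin(th),-np.cos(th)],-1)/np.cos(th)[...,None]
    return M[:3,3]+(d*z[...,None])@M[:3,:3].T
def look(cell,name):
    s=cell.get_state();c=cell.camera("wrist");pickle.dump((s,c),open(name+".pkl","wb"))
    cv2.imwrite(f"pics/{name}.png",cv2.cvtColor(c["color"],cv2.COLOR_RGB2BGR));return s,c,wcam(c,s)
E
python3 - <<'E'
from h import *
for n,u,v in [("scene",170+491/2.6,100+482/2.6),("side",190+89/2.2,110+438/2.2)]:
    c=pickle.load(open(n+"0.pkl","rb")); print(n,"free",onplane(c,u,v,.015))
import cell
cell.goto([.477,-.276,.26],[180,0,118])
s,c,M=look(cell,"w1");print(s["time"],s["tool_pos"],s["orientation"],s["joint_positions"].round(1))
E
```

```text
scene free [0.57713862 0.34844111 0.015     ]
side free [0.57419169 0.35167608 0.015     ]
2.9667 [ 0.47726894 -0.27537981  0.26002023] [ 1.79996689e+02 -4.92074766e-03  1.18057417e+02] [-38.5  17.3   4.9  77.6   0.   23.5]
```

View pics/w1.png

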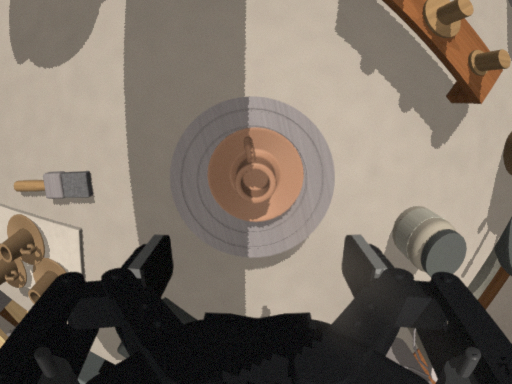

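```bash
cat > m.py <<'E'
from h import *
import sys
s,c=pickle.load(open("w1.pkl","rb"));M=wcam(c,s)
W=wworld(c,M);print("depth at tube rim",W[170,256],W[176,200],W[300,30] if 0 else "")
hsv=cv2.cvtColor(c["color"],cv2.COLOR_RGB2HSV)
m=((hsv[...,1]>85)&(hsv[...,0]<20)).astype(np.uint8);m[:, :190]=0;m[:,320:]=0;m[:110]=0;m[235:]=0
ct=max(cv2.findContours(m,0,1)[0],key=cv2.contourArea)[:,0]
print("saucer px",cv2.minEnclosingCircle(ct)); p=wpix(c,M,ct[:,0],ct[:,1],.076);print("saucer",circ(p[:,:2]))
P=W.reshape(-1,3)
for nm,lo,hi,R in [("rim",.106,.116,.03),("wheel",.056,.063,.13)]:
    q=P[(P[:,2]>lo)&(P[:,2]<hi)&(np.hypot(P[:,0]-.477,P[:,1]+.277)<R)]
    hl=cv2.convexHull(q[:,:2].astype(np.float32))[:,0]
    print(nm,len(q),np.median(q[:,2]),circ(hl))
q=P[(P[:,2]>.085)&(P[:,2]<.11)];d=q[:,:2]-[.477,-.277];r=np.hypot(*d.T);k=(r>.027)&(r<.05);v=np.median(d[k],0);print("handle",k.sum(),v,np.degrees(np.arctan2(v[1],v[0])))
# dark hole of socket
ct=None
E
python3 m.py
```

```text
depth at tube rim [ 0.47378541 -0.27320087  0.08215967] [ 0.41998561 -0.31438011  0.06057288] 
saucer px ((255.0772247314453, 173.7589111328125), 47.560035705566406)
saucer (array([ 0.47643628, -0.28038488]), np.float64(0.053497446965896894))
rim 793 0.112034651348978 (array([ 0.47373259, -0.2761682 ]), np.float64(0.023106938251518737))
wheel 13728 0.060531562867361305 (array([ 0.47741587, -0.29147559]), np.float64(0.09992236123398085))
handle 153 [-0.0239014   0.02627728] 132.2891557240378
```

```bash
cat >> m.py <<'E'
print('---')
for lo in (.109,.1105,.111):
    mm=(W[...,2]>lo)&(W[...,2]<.116)&(np.hypot(W[...,0]-.477,W[...,1]+.277)<.035)
    v,u=np.nonzero(mm);print(lo,len(u),(u.min()+u.max())/2,(v.min()+v.max())/2,np.ptp(u),np.ptp(v))
    p=wpix(c,M,u,v,.112);hl=cv2.convexHull(p[:,:2].astype(np.float32))[:,0];print(circ(hl),cv2.minEnclosingCircle(hl))
for z,lab in[(.078,'s')]:
    mm=(W[...,2]>.070)&(W[...,2]<.080)&(np.hypot(W[...,0]-.477,W[...,1]+.277)<.07);q=W[mm];hl=cv2.convexHull(q[:,:2].astype(np.float32))[:,0];print(lab,circ(hl),np.median(q[:,2]))
cv2.imwrite("pics/w1z.png",cv2.resize(cv2.cvtColor(c["color"][100:260,160:350],cv2.COLOR_RGB2BGR),None,fx=3.5,fy=3.5,interpolation=cv2.INTER_CUBIC))
E
python3 m.py|sed -n '/---/,$p'
```

```text
---
0.109 690 255.0 175.5 40 53
(array([ 0.47417998, -0.27730648]), np.float64(0.022476759362170078)) ((0.47219958901405334, -0.2743558883666992), 0.027587804943323135)
0.1105 643 255.0 182.5 40 39
(array([ 0.47652862, -0.27980793]), np.float64(0.020591456996074217)) ((0.4764467477798462, -0.2795684039592743), 0.020865866914391518)
0.111 605 255.0 182.5 40 39
(array([ 0.47658626, -0.27989778]), np.float64(0.020490196411949227)) ((0.47639894485473633, -0.2795698046684265), 0.020884331315755844)
s (array([ 0.47609225, -0.28016172]), np.float64(0.05424144933179388)) 0.07371949160441174
```

View pics/w1z.png

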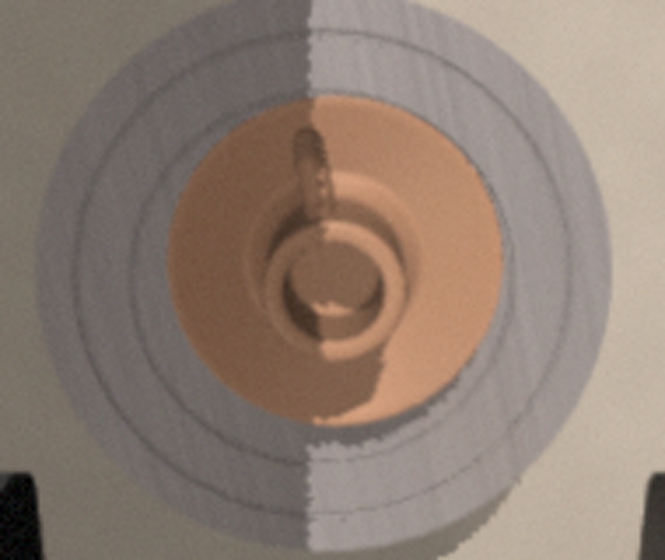

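Run:
```python
from h import *
import cell
x,y=.4765,-.280
cell.goto([x,y,.15],[180,0,130])
cell.line_to([x,y,.083],v=.08)
cell.set_gripper(0.0,40)
s=cell.get_state();print(s["time"],s["finger_gap"],s["wrist_force"],s["tool_pos"])
cell.line_to([x,y,.20],v=.12)
s,c,M=look(cell,"w2");print(s["time"],s["finger_gap"],s["wrist_force"],s["tool_pos"])
```

```text
5.0083 0.48411419674331263 [-0.42259923  1.5573481   6.61046506] [ 0.47671498 -0.27998289  0.08350246]
6.1333 0.48712138082078144 [-0.18375703  0.43839165 -3.0945587 ] [ 0.47620724 -0.27980432  0.19928217]
```

View pics/w2.png

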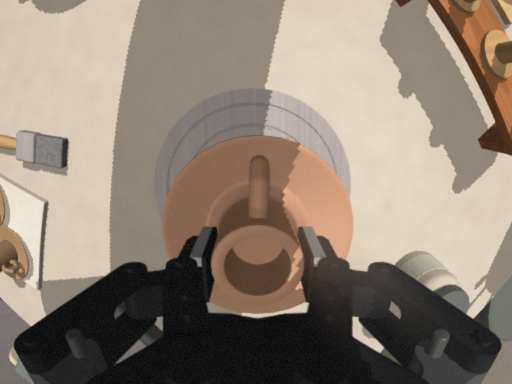

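```bash
cat >> h.py <<'E'
def lower(cell,x,y,z0,zmin,df=4,step=.001,v=.02):
    """step down until wrist z force rises by df"""
    import time
    f0=cell.get_state()["wrist_force"][2];z=z0
    while z>zmin-1e-9:
        cell.line_to([x,y,z],v=v); f=cell.get_state()["wrist_force"][2]-f0
        if f>df: break
        z-=step
    s=cell.get_state();print("lower",z,f,s["tool_pos"],s["wrist_force"],s["time"]);return s
E
python3 - <<'E'
from h import *
import cell
x,y=.576,.350
cell.line_to([.4765,-.28,.25],v=.2)
cell.goto([x,y,.25],[180,0,-145])
cell.line_to([x,y,.06],v=.15)
lower(cell,x,y,.043,.034)
cell.set_gripper(1.0)
s=cell.get_state();print(s["time"],s["finger_gap"],s["wrist_force"])
cell.line_to([x,y,.25],v=.25)
s,c,M=look(cell,"w3");print(s["time"],s["tool_pos"])
E
```

```text
lower 0.03799999999999999 7.1399693267622455 [0.57612745 0.35003577 0.03858203] [-2.02055928 -2.20716021  4.49366682] 12.525
13.0333 0.9992149800449456 [ 0.68436399  0.27936504 -0.58634585]
14.0333 [0.57568895 0.34984614 0.24880233]
```

View pics/w3.png

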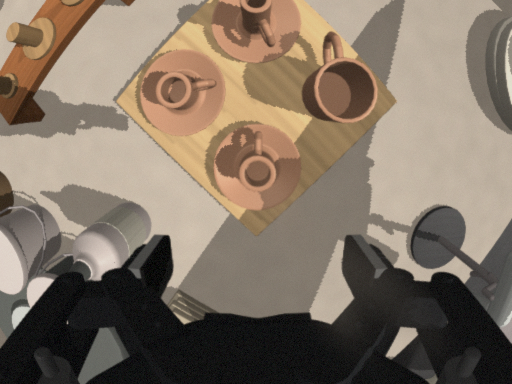

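Run:
```python
from h import *
s,c=pickle.load(open("w3.pkl","rb"));M=wcam(c,s);W=wworld(c,M);P=W.reshape(-1,3)
q=P[(abs(P[:,2]-.015)<.005)&(np.hypot(P[:,0]-.5,P[:,1]-.295)<.22)];print(cv2.minAreaRect(q[:,:2].astype(np.float32)),np.median(q[:,2]))
for k,x,y,lo,hi in [("placed",.576,.35,.0655,.07),("lowb",.55,.22,.0655,.07),("tall",.428,.244,.103,.108),("mug",.45,.37,.097,.104)]:
    q=P[(P[:,2]>lo)&(P[:,2]<hi)&(np.hypot(P[:,0]-x,P[:,1]-y)<.045)]
    hl=cv2.convexHull(q[:,:2].astype(np.float32))[:,0];print(k,len(q),np.median(q[:,2]),circ(hl))
```

```text
((0.5014177560806274, 0.29517343640327454), (0.2705628275871277, 0.2707518935203552), 80.0337905883789) 0.015546882573294424
placed 530 0.06731716283312067 (array([0.57521264, 0.34907636]), np.float64(0.020313538233634444))
lowb 512 0.06736749018666607 (array([0.55030249, 0.21808001]), np.float64(0.020580959563984855))
tall 220 0.10529778646993943 (array([0.42715204, 0.24352191]), np.float64(0.014890488826774018))
mug 865 0.1002398179855718 (array([0.44833369, 0.36845022]), np.float64(0.033735204673114354))
```

Run:
```python
from h import *
import cell
cell.goto([.4272,.2435,.24],[180,0,-120])
s,c,M=look(cell,"w4");print(s["time"],s["tool_pos"],s["joint_positions"].round(0))
W=wworld(c,M);P=W.reshape(-1,3)
q=P[(P[:,2]>.102)&(P[:,2]<.11)&(np.hypot(P[:,0]-.428,P[:,1]-.244)<.03)]
hl=cv2.convexHull(q[:,:2].astype(np.float32))[:,0];cc,r=circ(hl);print("tall",len(q),np.median(q[:,2]),cc,r)
q=P[(P[:,2]>.05)&(P[:,2]<.085)];d=q[:,:2]-cc;r=np.hypot(*d.T);k=(r>.022)&(r<.048);v=np.median(d[k],0);print("handle",k.sum(),v,np.degrees(np.arctan2(v[1],v[0])))
```

```text
14.8417 [0.42731778 0.24352505 0.23986965] [ 20.  12.  -6.  72.   0. -40.]
tall 534 0.10510846290483811 [0.425404   0.24210855] 0.01586525879877992
handle 129 [0.01635288 0.02669971] 58.513610044752895
```

View pics/w4.png

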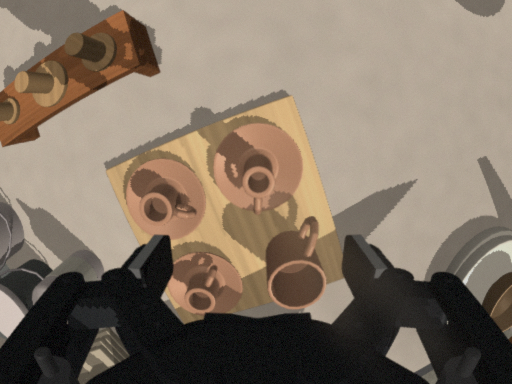

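Run:
```python
from h import *
import cell
x,y=.4257,.2424
cell.set_gripper(.65)
cell.line_to([x,y,.13],v=.15)
cell.line_to([x,y,.061],v=.08)
cell.set_gripper(0.0,40)
s=cell.get_state();print(s["time"],s["finger_gap"],s["wrist_force"],s["tool_pos"])
cell.line_to([x,y,.15],v=.1)
cell.line_to([x,y,.27],v=.2)
s,c,M=look(cell,"w5");print(s["time"],s["finger_gap"],s["wrist_force"],s["tool_pos"])
```

```text
17.5333 0.3526359079603093 [-0.95499692 -0.07877474  6.35009897] [0.42592588 0.24254021 0.06151017]
19.325 0.3532579607447731 [-0.18492215  0.36884931 -2.83398336] [0.42536383 0.24225111 0.26881395]
```

View pics/w5.png

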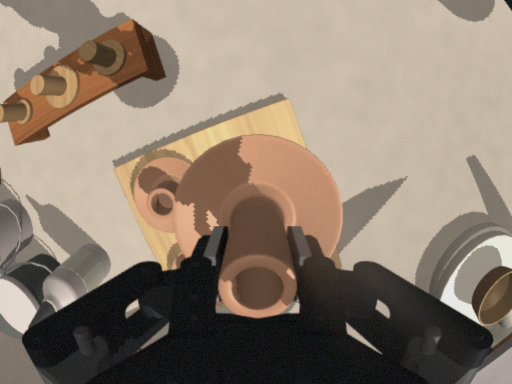

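Run:
```python
from h import *
import cell
x,y=.478,-.2905
cell.goto([x,y,.27],[180,0,180])
cell.line_to([x,y,.125],v=.15)
lower(cell,x,y,.110,.101)
cell.set_gripper(.65)
s=cell.get_state();print(s["time"],s["finger_gap"],s["wrist_force"])
cell.line_to([x,y,.16],v=.1)
cell.line_to([x,y,.28],v=.25)
cell.set_gripper(1.0) if 0 else None
s,c,M=look(cell,"w6");print(s["time"],s["tool_pos"],s["orientation"])
P=wworld(c,M).reshape(-1,3)
q=P[(P[:,2]>.147)&(P[:,2]<.155)&(np.hypot(P[:,0]-x,P[:,1]-y)<.03)]
hl=cv2.convexHull(q[:,:2].astype(np.float32))[:,0];print("mouth",len(q),np.median(q[:,2]),circ(hl))
q=P[(P[:,2]>.056)&(P[:,2]<.064)&(np.hypot(P[:,0]-x,P[:,1]-y)<.12)]
hl=cv2.convexHull(q[:,:2].astype(np.float32))[:,0];print("wheel",len(q),circ(hl))
for n in("scene","side"):
    c=cell.camera(n);pickle.dump(c,open(n+"6.pkl","wb"));P=world(c).reshape(-1,3)
    q=P[(P[:,2]>.146)&(P[:,2]<.155)&(np.hypot(P[:,0]-x,P[:,1]-y)<.03)];print(n,len(q),((q.max(0)+q.min(0))/2),np.ptp(q,axis=0))
```

```text
lower 0.106 8.129101562067142 [ 0.47806503 -0.29057803  0.10650603] [-2.25714004  2.37715208  6.24817502] 24.325
24.6917 0.6475648123186306 [ 0.32573304 -0.67754804  0.22933964]
26.0167 [ 0.47790942 -0.29043397  0.27920844] [ 1.79968893e+02 -3.72115892e-02  1.79998276e+02]
mouth 542 0.15011150297157855 (array([ 0.47812449, -0.29118426]), np.float64(0.015881461696530853))
wheel 12861 (array([ 0.47748637, -0.29143389]), np.float64(0.09981769680170317))
scene 39 [ 0.48266529 -0.29040228  0.1498255 ] [0.02982121 0.03158115 0.00656126]
side 26 [ 0.47898904 -0.28561274  0.14766185] [0.0303665  0.03760452 0.00325883]
```

View pics/w6.png

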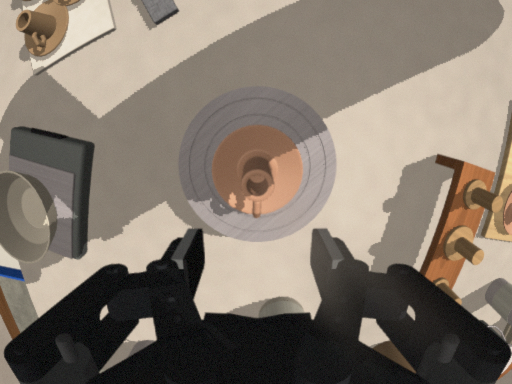

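Run:
```python
from h import *
import cell
x,y=.5086,.030
cell.goto([x,y,.26],[180,0,169])
s,c,M=look(cell,"w7");print(s["time"],s["tool_pos"])
P=wworld(c,M).reshape(-1,3)
for k,x,y in[("mid",.5086,.03),("thick",.585,.016),("thin",.662,.001)]:
    for lo,hi in((.127,.135),(.08,.087)):
        q=P[(P[:,2]>lo)&(P[:,2]<hi)&(np.hypot(P[:,0]-x,P[:,1]-y)<.035)]
        if len(q)>10:
            hl=cv2.convexHull(q[:,:2].astype(np.float32))[:,0];print(k,len(q),np.median(q[:,2]),circ(hl))
```

```text
27.3917 [0.5088018  0.02931677 0.25990773]
mid 502 0.13142033624380184 (array([0.5063259 , 0.02867853]), np.float64(0.011739210768733545))
mid 653 0.08348282290278275 (array([0.50695688, 0.02866678]), np.float64(0.022007199430633714))
thick 389 0.13143121077740794 (array([0.58351412, 0.01437022]), np.float64(0.011577866205933006))
thick 1128 0.08356649140932959 (array([0.58305508, 0.01442162]), np.float64(0.028185584204826586))
thin 172 0.13130792660792268 (array([ 0.65806322, -0.00232747]), np.float64(0.010430532104703696))
thin 233 0.08360204204616828 (array([ 0.66006578, -0.00229144]), np.float64(0.017113278405877366))
```

View pics/w7.png

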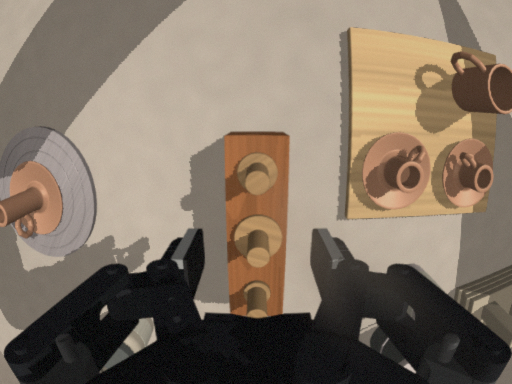

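Run:
```python
from h import *
import cell
x,y=.5066,.0287
cell.line_to([x,y,.14],v=.2)
cell.line_to([x,y,.089],v=.08)
cell.set_gripper(0.0,40)
s=cell.get_state();print(s["time"],s["finger_gap"],s["wrist_force"],s["tool_pos"])
cell.line_to([x,y,.17],v=.08)
cell.line_to([x,y,.26],v=.2)
s,c,M=look(cell,"w8");print(s["time"],s["finger_gap"],s["wrist_force"],s["tool_pos"])
```

```text
29.3583 0.2701784168978995 [-0.95703605  0.27971721  6.2822553 ] [0.50685225 0.02866652 0.08951973]
31.125 0.2725639358454851 [ 0.04271143  0.19248301 -1.3926535 ] [0.50634765 0.02871216 0.25890501]
```

View pics/w8.png

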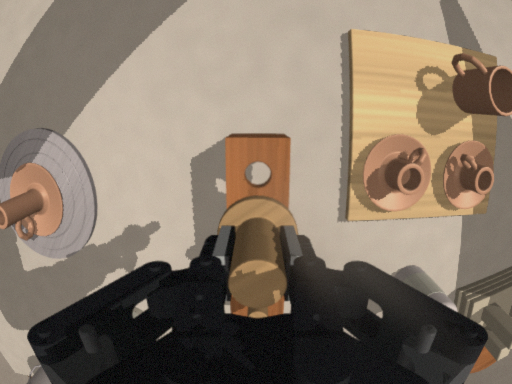

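Run:
```python
from h import *
s,c=pickle.load(open("w8.pkl","rb"));M=wcam(c,s);W=wworld(c,M);P=W.reshape(-1,3);t=s["tool_pos"]
for nm,h,R in[("flange top",t[2]-.0065,.035),("handle top",t[2]+.0415,.02)]:
    q=P[(abs(P[:,2]-h)<.003)&(np.hypot(P[:,0]-t[0],P[:,1]-t[1])<R)]
    if len(q)>9:
        hl=cv2.convexHull(q[:,:2].astype(np.float32))[:,0];cc,r=circ(hl);print(nm,len(q),np.median(q[:,2]),cc-t[:2],r)
# handle column shape: slices -> tilt
for dz in(.01,.02,.03):
    q=P[(abs(P[:,2]-t[2]-dz)<.004)&(np.hypot(P[:,0]-t[0],P[:,1]-t[1])<.02)]
    if len(q)>9:print(dz,len(q),circ(q[:,:2])[0]-t[:2],q.min(0)[0]-t[0])
```

```text
flange top 1640 0.2528515913675578 [-0.00100449 -0.00088913] 0.021976017445452453
handle top 2718 0.30083092045190585 [-0.00357985  0.00049985] 0.017833957654841418
0.01 450 [-0.00644844  0.00118666] -0.014473904388238812
0.02 552 [-0.00707504  0.00141293] -0.014461088575403125
0.03 643 [-0.00576013  0.00098054] -0.014604169756209429
```

Run:
```python
from h import *
import cell
x,y=.479,-.2907
cell.line_to([.5066,.0287,.30],v=.2)
cell.goto([x,y,.30],[180,0,169])
cell.line_to([x,y,.224],v=.12)
s,c,M=look(cell,"w9");print(s["time"],s["tool_pos"])
ims=[]
for n,(u,v) in (("scene",(217,118)),("side",(297,120))):
    c=cell.camera(n);pickle.dump(c,open(n+"9.pkl","wb"))
    ims.append(cv2.resize(cv2.cvtColor(c["color"][v-60:v+40,u-45:u+45],cv2.COLOR_RGB2BGR),None,fx=4.4,fy=4.4,interpolation=cv2.INTER_CUBIC))
cv2.imwrite("pics/ss9.png",np.hstack(ims))
```

```text
33.525 [ 0.47936818 -0.2905403   0.22471673]
```

View pics/w9.png

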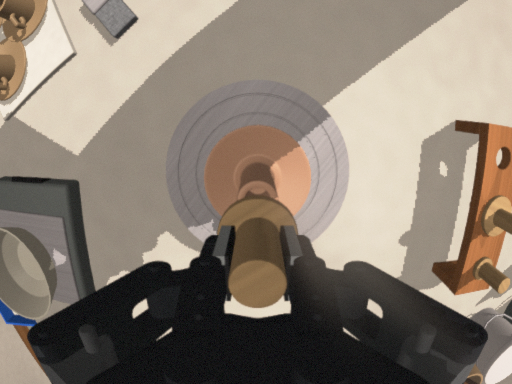

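View pics/ss9.png

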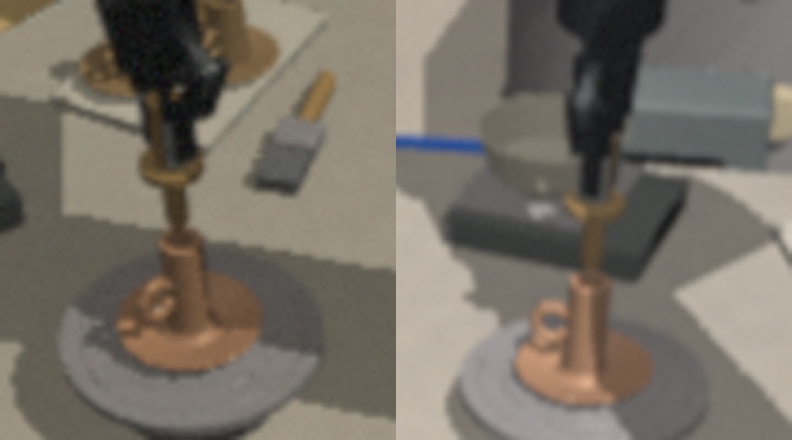

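Run:
```python
from h import *
import cell
x,y=.479,-.2907
f0=cell.get_state()["wrist_force"];print(f0.round(2))
for z in np.arange(.214,.162,-.002):
    cell.line_to([x,y,z],v=.03);s=cell.get_state();f=s["wrist_force"]-f0
    if f[2]>1 or abs(f[:2]).max()>1.5 or z<.17: print(round(z,4),f.round(2),s["tool_pos"].round(4))
    if f[2]>5 or abs(f[:2]).max()>8: print("stop");break
print(s["time"])
```

```text
[-0.58 -0.15 -0.84]
0.188 [ 1.1  -0.24  1.19] [ 0.479  -0.2906  0.1879]
0.17 [ 0.03 -0.17  0.16] [ 0.4789 -0.2906  0.1699]
0.168 [-0.06 -0.85  0.62] [ 0.4789 -0.2907  0.1679]
0.166 [-0.12  0.46  0.11] [ 0.4789 -0.2907  0.1659]
0.164 [-0.09  1.82  7.58] [ 0.4792 -0.2909  0.1645]
stop
40.4083
```

Run:
```python
from h import *
import cell
x,y=.479,-.2907
cell.set_gripper(.65)
cell.line_to([x,y,.21],v=.1)
cell.line_to([x,y,.31],v=.2)
s,c,M=look(cell,"w10");print(s["time"],s["wrist_force"])
P=wworld(c,M).reshape(-1,3)
for nm,h,R in[("handle top",.206,.02),("flange top",.158,.03)]:
    q=P[(abs(P[:,2]-h)<.004)&(np.hypot(P[:,0]-x,P[:,1]-y)<R)]
    if len(q)>9:
        hl=cv2.convexHull(q[:,:2].astype(np.float32))[:,0];print(nm,len(q),np.median(q[:,2]),circ(hl))
q=P[(P[:,2]>.056)&(P[:,2]<.064)&(np.hypot(P[:,0]-x,P[:,1]-y)<.12)]
hl=cv2.convexHull(q[:,:2].astype(np.float32))[:,0];print("wheel",len(q),circ(hl))
ims=[]
for n,(u,v) in (("scene",(217,118)),("side",(297,120))):
    c=cell.camera(n);pickle.dump(c,open(n+"10.pkl","wb"));cv2.imwrite(f"pics/{n}10.png",cv2.cvtColor(c["color"],cv2.COLOR_RGB2BGR))
    ims.append(cv2.resize(cv2.cvtColor(c["color"][v-60:v+40,u-45:u+45],cv2.COLOR_RGB2BGR),None,fx=4.4,fy=4.4,interpolation=cv2.INTER_CUBIC))
cv2.imwrite("pics/ss10.png",np.hstack(ims))
```

```text
42.0833 [-0.81818862 -0.03492629 -0.56666087]
handle top 604 0.2064237783040696 (array([ 0.47857226, -0.29141018]), np.float64(0.011789857625601882))
flange top 749 0.15843284407333091 (array([ 0.47912824, -0.29141959]), np.float64(0.02205168832363142))
wheel 11203 (array([ 0.47742504, -0.29139554]), np.float64(0.09980034544055254))
```

View pics/ss10.png

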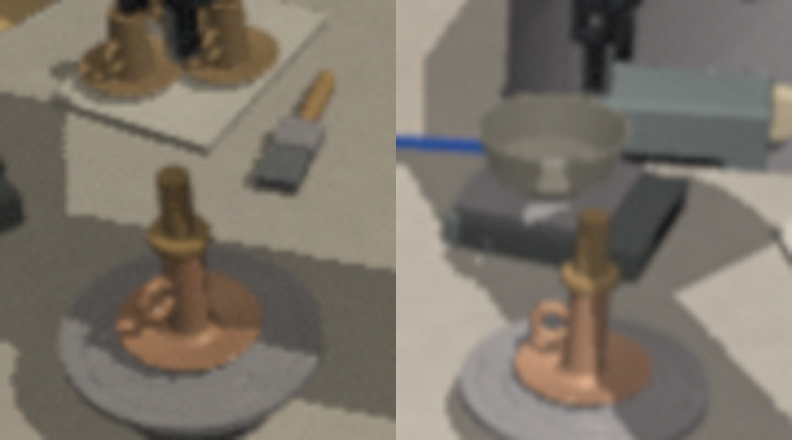

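View pics/scene10.png

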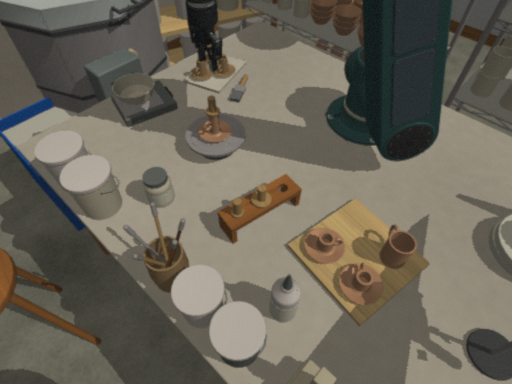

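The stopper is seated: its flange top is at 158.4 mm against 158 mm expected, and the offset from the wheel's centre is under 2 mm. The rest of the scene is undisturbed, so I'm handing in.

```bash
python3 -c "
import cell
print(cell.finish_job())"
```

```text
the job is handed in; nothing more can be done
None
```

The changeover is done, and I handed it in at about 42 s of the 72 s allowed. No verdict came back, so the figures below are from my own last checks.

- **Low candlestick:** it stands on the ware board about 2 mm from the free place's centre. That centre was worked out from the board's edges. The two fixed cameras' sightings of the dust ring agree with it to within about 5 mm.
- **Tall candlestick:** it stands upright within about 2 mm of the wheel's centre.
- **Middle stopper:** I picked it by its measured 44 mm flange. It went in with under 2 N on the way and about 8 N at contact. The flange top read 158.4 mm where fully home is 158 mm. Handle and flange centres agree to within 0.6 mm, so it is in line.
- **Everything else:** the final scene picture shows the other pots, stoppers, bottle and jar standing where they were. I did not re-measure them at the end. The arm is clear of everything.

**Disagreements:** the side and scene cameras differed by about 5 mm in y, so I took the wrist camera's readings as the final ones. In the side view just before plugging, the stem looked about 2 mm off the socket, but it went in without jamming.

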